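# Press a sample mount flush in its sprung holder and hold it

### The job

In one of the three round holders on the carrier the dark sample mount still stands up above the rim on its sprung platform. Pick up the steel levelling disc by its knob, set it squarely centred on that mount and press it straight down until the disc is fully home on the holder's rim all round, with hand pressure only (about 2 kg, do not lean on it); finish while still gripping the knob and holding the disc down there, so that I can tighten the clamp screw. Leave everything else on the bench where it is.

Things in the scene. Friction and masses are not known exactly. Their poses are not given: they have to be found in the camera images.
- disc: Levelling disc, the hand tool: a plain steel disc 64 mm in diameter and 8 mm thick with a straight knurled steel knob, 28 mm in diameter and 42 mm tall, standing at its centre (50 mm overall). It stands on the bench, knob up. Origin: centre of the flat underside; z points up along the knob. About 0.22 to 0.35 kg.
- holder: The sample holder to work on: a round aluminium cup, fixed on the carrier, 64 mm outside diameter, bore 42 mm, 48 mm tall, open at the top, with a 4 mm high, 70 mm wide flange at its foot and a small clamp screw sticking out 14 mm from its +x side, 34 mm up. It is the one of the three whose dark mount stands up out of the bore. Origin: centre of its underside, which is 12 mm above the bench; z up.
- holder_rim (a point): Centre of that holder's mouth, level with its flat rim (11 mm wide all round), 60 mm above the bench. The rim is the hard stop for the disc.
- platform (a joint): Sprung platform inside that holder's bore, under the mount. 0 m: fully up, mount standing 10 mm above the rim; grows as it is pressed down; 0.010 m: mount flush with the rim. The spring is preloaded: it takes 6 N to start it and about 11 N when the mount is flush (500 N/m); the platform itself could go to 0.014 m, so the stop is the disc meeting the rim.
- mount: The dark round resin mount in that holder, 40 mm in diameter and 24 mm tall, loose in the bore on the sprung platform, its flat top at first 10 mm above the rim (70 mm above the bench). Origin: centre of its underside; z up.
- carrier: Fixed aluminium carrier plate, 100 mm (x) x 260 mm (y) x 12 mm, a finger grip 60 mm wide standing out 12 mm at the middle of its +x edge, with three equal round holders side by side in a row along its y, 80 mm apart. Two of them hold mounts already flush with the rim and clamped; the holder with the proud mount may be any of the three. Origin: centre of its underside, on the bench.
- beaker_big: Bystander: empty glass beaker, 70 mm diameter, 95 mm tall. Origin: centre of its underside.
- beaker_small: Bystander: empty glass beaker, 50 mm diameter, 70 mm tall. Origin: centre of its underside.
- wash_bottle: Bystander: white squeeze bottle with a bent spout, 60 mm diameter, 175 mm tall. Origin: centre of its underside.
- vial_a: Bystander: clear vial with white cap, 25 mm diameter, 54 mm tall, near the carrier. Origin: centre of its underside.
- vial_b: Bystander: clear vial with white cap, 25 mm diameter, 54 mm tall, near the levelling disc. Origin: centre of its underside.
- spare_mount: Bystander: dark round resin mount, 40 mm diameter, 24 mm tall, lying on the bench beside the carrier (not the one to press). Origin: centre of its underside.
- hex_driver: Bystander: small hand driver lying flat beside the carrier, black grip 70 x 16 x 16 mm, blade along its +x. Origin: on its underside, 10 mm behind the front end of the grip.
- weight: Bystander: 200 g steel knobbed calibration weight, only 29 mm diameter, 50 mm tall (not the levelling disc). Origin: centre of its underside.
Mind the look-alikes: they are no part of the job. What is shaped like the disc but red is not meant.

How it is judged:
By the outcome, as a careful person would: the job done as asked, in the order asked, and still so for the second after the job is handed in, while the arm keeps its last pose, push and grip.
It also fails if it takes over 42 s, if anything falls off the work surface, if the arm or the gripper's body presses on something with over 40 N, if the wrist force passes 120 N, or if a joint passes its speed limit or range.

### The arm

A 7-joint arm with a two-finger parallel gripper is mounted at the origin on the work surface. World frame = base frame: x ahead of the robot, y to its left, z up, the work surface at z = 0. Lengths are in m, angles in rad, forces in N, time in s.
With the tool pointing down it reaches from about 0.4 to 0.85 m from the base axis. Payload 4.4 kg.
Tool frame: the origin (TCP) lies at the very end of the fingers, on their centre line; the grasp point (between the pads) lies 19 mm behind it; z points along the fingers, x is the direction in which the jaws open and shut, and the axes are right-handed (so a half turn about z gives the same grasp; the last joint's range is limited). The gripper opens to 94 mm and grips with 3 to 60 N. Pads are 16 mm wide; open, the fingers measure 119 mm over their backs; the gripper's body (75 mm by 177 mm) begins 78 mm behind the grasp point.
Start: joints at [-1.282, 0.628, 0.038, 1.517, -0.027, 0.996, -0.02], TCP at [0.226, 0.61, 0.205] pointing down, gripper open.
Joint ranges: [-3.06, 3.06], [-0.37, 2.12], [-1.25, 1.32], [0.18, 2.47], [-1.1, 4.24], [0.23, 1.98], [-2.94, 2.94]. Speed limits (rad/s): [2.57, 2.57, 3.14, 3.14, 3.14, 3.14, 3.14].

### API

Orientations are given as a unit quaternion [w, x, y, z].
In Python, from rig import manip, capture, job_done gives the robot as it stands. The module is installed in compiled form; this text tells all that it offers.
- The arm moves only by the shell command python3 -m crank 'ROWS' [FORCE]. ROWS is a JSON object of lists of equal length, an entry for each row: "translation": the shift along the tool's x, y, z in mm, a list of three; "dr": the turn, a rotation vector about the tool's x, y, z in rad, a list of three; "claw": the closure, from 0 (fully open) to 1 (shut). In form: {"translation": [[dx, dy, dz], ...], "dr": [[rx, ry, rz], ...], "claw": [claw, ...]}. A call has 1 to 20 rows; each row is the pose to reach, as a shift and turn from the pose commanded when the call began, along the tool's axes at that moment; what a row does not reach only later rows make up. A row lasts 1/10 s, in which the tool goes at most 50 mm and 8.59 degrees, less where a joint would pass 70% of its speed; a pose out of reach is approached as far as the arm can. A call with a gripper value outside its range is refused whole. The fingers move at their own pace and stop on an object; FORCE is the grip in N (left out, the last holds). Time passes only in rows, so rows that repeat a pose let the fingers close. It gives the time, the measured TCP pose, the force and the opening at its end, in the units of the state.
- manip.read_state(): the state, without advancing time (a new reading comes with each control period).
- capture(name): name is "scene" or "top" or "wrist"; returns a dict with "image" (420x560x3 uint8, red, green, blue), "vertical_fov" (degrees; the focal length in pixels is half the picture's height over the tangent of half this angle, whatever the lens; pixels are square), "cx", "cy" (the principal point, pixels), "R" (3x3) and "t" (3): a world point X has camera coordinates R X + t. Camera axes: x right, y down, z forward; pixel columns grow to the right and rows downward; lengths in m; the calibration is good to about 2 mm. A picture is of the moment at which its call begins. There is no depth.
- job_done(): hands the job in, once; it reports no verdict.
The state is a dict: "clock": time; "qpos": joint angles; "dq": joint speeds; "joint_torque": joint torques, N m; "tcp_pos": TCP position; "tool_rot": TCP orientation; "wrist_force": force on the tool from outside, world axes, zero at the start; "torque": the same for the moment, N m; "gripper_width": opening from 0.0 (shut) to 1.0 (fully open).
Only numpy, scipy, OpenCV 4.12 (cv2) and the standard library are available. Lean on these libraries where they do the work, as an engineer would, in place of code of your own. Each camera call takes 0.05 s, during which the arm holds its last target.

## Working session

There is one attempt and no reset: what is moved stays moved. The work goes in short steps, Python scripts to look and compute and a shell command to move; the robot and the scene stay as the last step left them, time stands still between calls to the robot, and variables do not carry over. Pictures are saved under pics/ and viewed, and the job is handed in when it is done.

```bash
mkdir -p pics
cat > h.py <<'E'
import numpy as np,cv2
from rig import manip,capture
def snap(n,f):
    c=capture(n); cv2.imwrite('pics/'+f,c['image'][:,:,::-1]); np.savez('pics/'+f+'.npz',**{k:np.array(v) for k,v in c.items()}); return c
def load(f): return np.load('pics/'+f+'.npz')
def ray(c,u,v,z):
    f=c['image'].shape[0]/2/np.tan(np.radians(float(c['vertical_fov']))/2)
    R=np.array(c['R']);t=np.array(c['t'])
    d=R.T@np.array([(u-c['cx'])/f,(v-c['cy'])/f,1]);o=-R.T@t
    return o+d*(z-o[2])/d[2]
def proj(c,X):
    f=c['image'].shape[0]/2/np.tan(np.radians(float(c['vertical_fov']))/2)
    p=np.array(c['R'])@np.array(X)+np.array(c['t']); return p[:2]/p[2]*f+[c['cx'],c['cy']]
E
python3 - <<'E'
from h import *
for n in ['scene','top','wrist']:
    c=snap(n,n+'0.png'); print(n,c['vertical_fov'],c['cx'],c['cy'],-np.array(c['R']).T@c['t'])
print(manip.read_state())
E
```

```text
scene 53.68965118488291 277.35852729608996 211.16604937363218 [ 1.14399788 -0.2900255   0.84593024]
top 50.53599485251513 280.9865500724742 208.99071556559554 [0.22499027 0.01885617 1.31632731]
wrist 61.15923630365866 276.76829589092154 204.35913157154877 [0.14882809 0.63902222 0.3838341 ]
{'clock': 0.15, 'qpos': array([-1.28178492,  0.62912051,  0.03841682,  1.51812619, -0.02698858,
        0.99628571, -0.0200047 ]), 'dq': array([ 0.00053041, -0.00145287,  0.00139985, -0.00141008,  0.00047226,
       -0.00151248,  0.00226542]), 'joint_torque': array([ 1.74121880e-03, -5.50091207e+01,  1.14502419e+00, -1.86817414e+01,
       -5.21762052e-02,  2.09219655e-02,  1.01473872e-04]), 'tcp_pos': array([0.22559983, 0.60906136, 0.20477718]), 'tool_rot': array([ 4.05017974e-04,  8.20788407e-01,  5.71231901e-01, -5.85021040e-04]), 'wrist_force': array([ 0.26663627, -0.60814435,  0.09246835]), 'torque': array([ 0.02723833, -0.01802401, -0.03606391]), 'gripper_width': 1.000602647530917}
```

View pics/scene0.png

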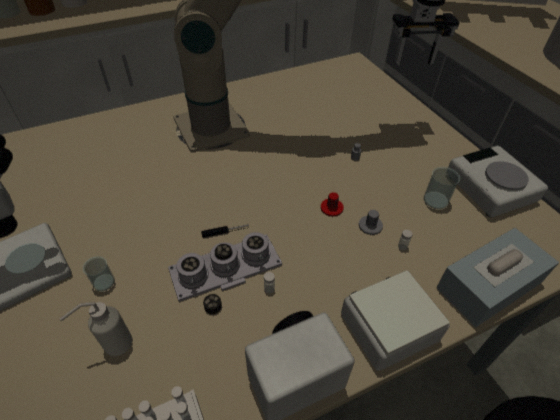

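View pics/top0.png

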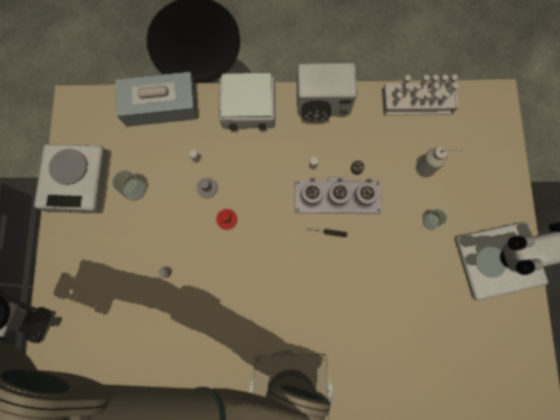

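View pics/wrist0.png

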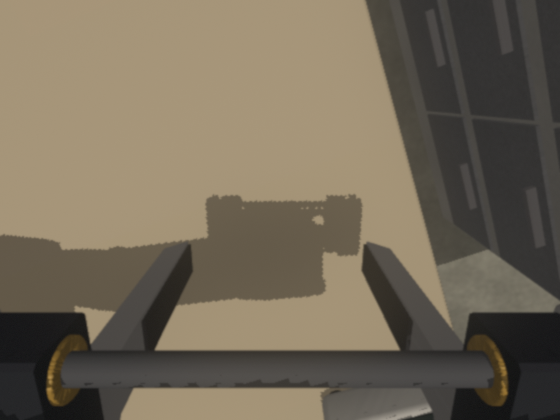

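Disc candidates:
- grey disc with knob: scene (371,222), top (207,187). This fits the description.
- red look-alike: scene (332,205), top (227,219).
- small steel weight: scene (356,152), top (165,271).

The holders are at scene (192,268), (225,257) and (256,247). The spare mount is at (212,302). Next I'll take close crops.

Run:
```python
from h import *
a=cv2.imread('pics/scene0.png');b=cv2.imread('pics/top0.png')
A=cv2.resize(a[220:310,160:290],None,fx=6,fy=6,interpolation=cv2.INTER_CUBIC)
cv2.imwrite('pics/cropA.png',np.clip(A*1.5,0,255).astype(np.uint8))
B1=cv2.resize(b[150:225,285:395],(770,525),interpolation=cv2.INTER_CUBIC)
cv2.imwrite('pics/cropB.png',np.clip(B1*1.5,0,255).astype(np.uint8))
C=np.hstack([cv2.resize(a[185:245,315:395],(400,300),interpolation=cv2.INTER_CUBIC),cv2.resize(b[150:210,175:255],(400,300),interpolation=cv2.INTER_CUBIC)])
cv2.imwrite('pics/cropC.png',C)
```

```text
(no output)
```

View pics/cropA.png

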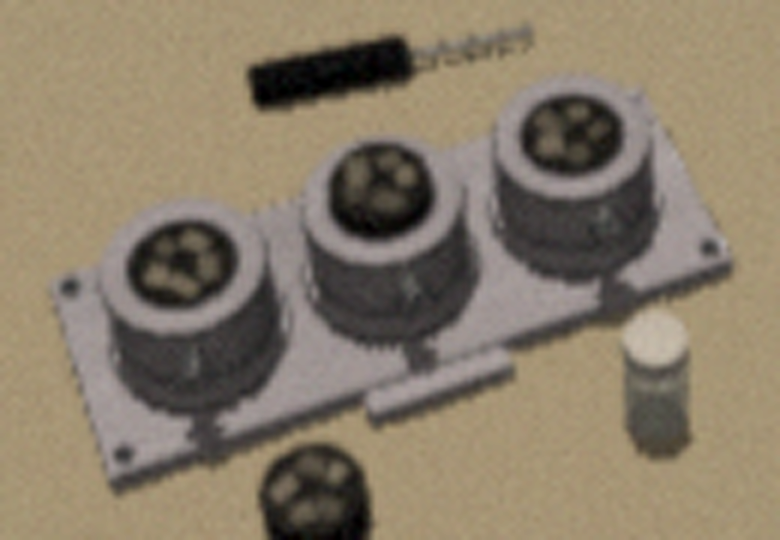

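View pics/cropB.png

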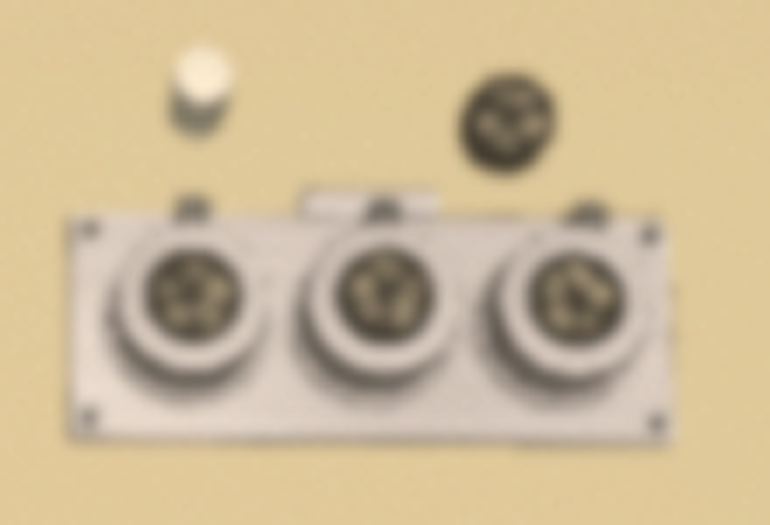

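View pics/cropC.png

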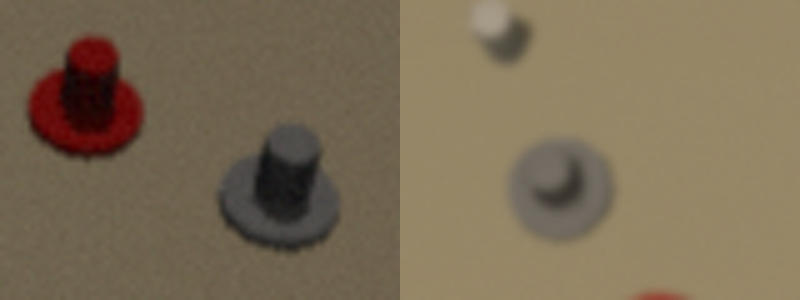

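The crops settle it. The middle holder, scene (224,257) and top (340,193), has the proud mount: it overlaps the rear rim and its dark side is visible. The target disc is the grey knobbed one. Now I'll measure positions from both views.

Run:
```python
from h import *
t=load('top0.png');s=load('scene0.png')
def near(c,box,lo,hi,f):
    x0,y0,x1,y1=box; g=cv2.cvtColor(c['image'],cv2.COLOR_RGB2HSV)[y0:y1,x0:x1]
    m=cv2.inRange(g,np.array(lo),np.array(hi)); n,l,st,ce=cv2.connectedComponentsWithStats(m)
    for i in range(1,n):
        if st[i,4]>60: print(f,st[i],ce[i]+[x0,y0])
for c,b,n in [(t,(190,170,225,205),'top disc'),(s,(355,205,390,240),'scene disc')]:
    near(c,b,(0,0,30),(179,60,255),n)
print('disc top z8',ray(t,207,187.6,.008))
# knob top
print('knob top: top',ray(t,175+(553-400)/5,150+173/5,.05),'scene',ray(s,315+292/5,185+140/5,.05))
print('disc scene z8', ray(s,315+280/5,185+200/5,.008))
print('mount top .07: top',ray(t,340,192.2,.07),'scene',ray(s,160+382/6,220+187/6,.07))
for nm,p,q in [('hol L',(285+192/7,150+294/7),(256,242)),('mid rim',(285+383/7,150+303/7),0),('R',(285+577/7,150+298/7),0)]: print(nm,ray(t,*p,.06))
print('vial b',ray(t,194,154.,.054),'red',ray(t,227,219,.008),'vial a',ray(t,314,160.5,.054),'weight',ray(t,165,271,.05),'spare',ray(t,357.5,167,.024))
print('corners',[ray(t,285+u/7,150+v/7,.012)[:2] for u,v in [(70,217),(664,216),(668,440),(70,437)]])
```

```text
top disc [  7   7  20  21 324] [206.40740741 187.19444444]
scene disc [  3   5  25  25 370] [370.75135135 223.19189189]
disc top z8 [0.59325599 0.24251979 0.008     ]
knob top: top [0.59069147 0.23970879 0.05      ] scene [0.59406332 0.24695377 0.05      ]
disc scene z8 [0.59874074 0.24508407 0.008     ]
mount top .07: top [ 0.55705348 -0.15388817  0.07      ] scene [ 0.56363937 -0.15211435  0.07      ]
hol L [ 0.56134867 -0.07477812  0.06      ]
mid rim [ 0.55645089 -0.15430357  0.06      ]
R [ 0.5575755  -0.23528866  0.06      ]
vial b [0.68523749 0.27619454 0.054     ] red [0.49470776 0.18005493 0.008     ] vial a [ 0.66012642 -0.082633    0.054     ] weight [0.3380116 0.3482045 0.05     ] spare [ 0.64795543 -0.21682707  0.024     ]
corners [array([ 0.60958979, -0.02616952]), array([ 0.60673089, -0.28493423]), array([ 0.50687814, -0.28048863]), array([ 0.51143813, -0.02427958])]
```

```bash
python3 -m crank '{"translation":[[-10,20,0],[-28,60,0],[-46,100,0],[-64,140,0],[-82,180,0],[-100,220,0],[-120,260,5],[-138,300,15],[-156,340,25],[-174,380,35],[-192,420,45],[-206,450,52],[-216,471,55],[-216,471,55],[-216,471,55]],"dr":[[0,0,0],[0,0,0],[0,0,0],[0,0,0],[0,0,0],[0,0,0],[0,0,0],[0,0,0],[0,0,0],[0,0,0],[0,0,0],[0,0,0],[0,0,0],[0,0,0],[0,0,0]],"claw":[0,0,0,0,0,0,0,0,0,0,0,0,0,0,0]}'
python3 - <<'E'
from h import *
snap('wrist','w1.png');print(manip.read_state())
E
```

```text
clock: 1.65
tcp_pos: [0.5918, 0.2436, 0.15]
tool_rot: [-0.001, 0.821, 0.571, -0.0]
wrist_force: [-0.8, 1.0, 0.2]
gripper_width: 0.998
{'clock': 1.7, 'qpos': array([-0.45254112,  0.67303083,  0.02832646,  1.60284982, -0.02516924,
        0.86666292,  0.803207  ]), 'dq': array([-0.01906651, -0.00960587, -0.009557  ,  0.00106732,  0.0040545 ,
        0.00073445,  0.00225998]), 'joint_torque': array([ 1.58004887e+00, -5.50005484e+01,  1.90501280e+00, -1.69508743e+01,
        8.49773828e-02,  5.54774108e-02,  2.14382257e-03]), 'tcp_pos': array([0.59126813, 0.24490288, 0.1503711 ]), 'tool_rot': array([-8.04187306e-04,  8.20423395e-01,  5.71755875e-01, -1.59397226e-04]), 'wrist_force': array([0.54273284, 0.111773  , 0.39879121]), 'torque': array([ 0.04994176, -0.01377973, -0.01453433]), 'gripper_width': 1.000313384183934}
```

View pics/w1.png

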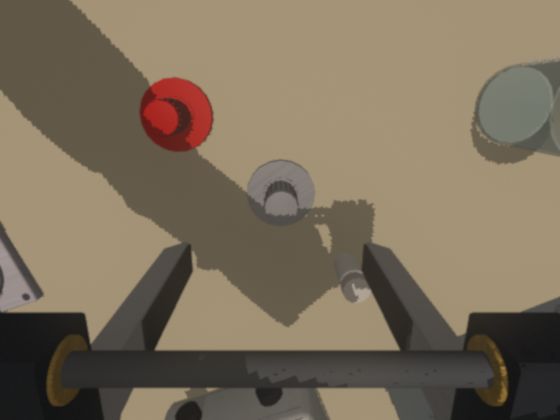

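The wrist view shows the grey disc centred at about (281,193), its knob top at (281,204), vial_b at (352,285) and the red look-alike at (177,115).

Run:
```python
from h import *
from scipy.spatial.transform import Rotation as Ro
c=load('w1.png');im=c['image']
g=cv2.cvtColor(im,cv2.COLOR_RGB2HSV)[150:235,235:325]
m=cv2.inRange(g,np.array([0,0,60]),np.array([179,55,255]))
cv2.imwrite('pics/m1.png',cv2.resize(np.hstack([im[150:235,235:325,::-1],cv2.merge([m]*3)]),None,fx=4,fy=4))
s=manip.read_state();q=s['tool_rot'];R=Ro.from_quat([*q[1:],q[0]]).as_matrix();print(R.round(3))
for n,u,v,z in [('disc',281,193,.008),('disctop-edge',281,160,.008),('bot',281,226,.008),('l',247,193,.008),('r',315,193,.008),('knobtop',281,204.5,.05),('vial cap',355,290,.054),('red',177,115,.008)]:
    p=ray(c,u,v,z); print(n,p.round(4),'tool off mm',(R.T@(p-s['tcp_pos'])*1000).round(1))
```

```text
[[ 0.346  0.938 -0.001]
 [ 0.938 -0.346  0.001]
 [ 0.001 -0.002 -1.   ]]
disc [0.5967 0.2476 0.008 ] tool off mm [  4.3   4.4 142.4]
disctop-edge [0.5676 0.2583 0.008 ] tool off mm [  4.3 -26.6 142.4]
bot [0.6275 0.2362 0.008 ] tool off mm [  4.3  37.2 142.3]
l [0.5856 0.2178 0.008 ] tool off mm [-27.5   4.3 142.3]
r [0.6078 0.2774 0.008 ] tool off mm [ 36.1   4.5 142.4]
knobtop [0.5952 0.2476 0.05  ] tool off mm [  3.8   2.9 100.4]
vial cap [0.6897 0.2815 0.054 ] tool off mm [68.4 79.8 96.3]
red [0.4984 0.1865 0.008 ] tool off mm [-87.  -66.7 142.4]
```

View pics/m1.png

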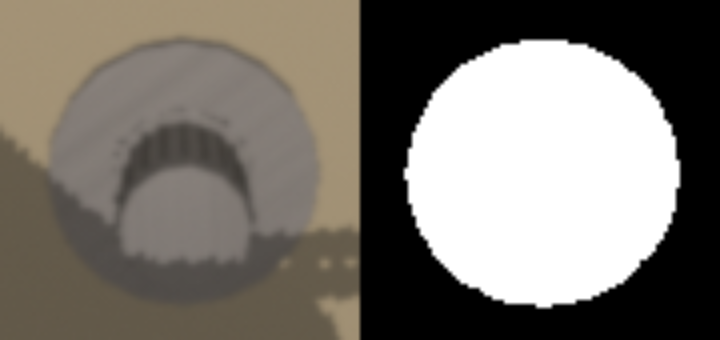

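```bash
python3 -m crank '{"translation":[[4,3,20],[4,3,45],[4,3,65],[4,3,75],[4,3,75],[4,3,75]],"dr":[[0,0,0],[0,0,0],[0,0,0],[0,0,0],[0,0,0],[0,0,0]],"claw":[0,0,0,0,0,0]}'
python3 - <<'E'
from h import *
snap('wrist','w2.png');s=manip.read_state();print(s['tcp_pos'],s['tool_rot'],s['dq'].round(4))
E
```

```text
clock: 2.3
tcp_pos: [0.5966, 0.2472, 0.0763]
tool_rot: [-0.0, 0.82, 0.572, 0.001]
wrist_force: [0.7, 0.1, -0.7]
gripper_width: 0.999
[0.59708055 0.24703174 0.07665482] [4.52452280e-05 8.20561057e-01 5.71558069e-01 9.61463169e-04] [ 0.0039 -0.0055  0.0053 -0.002   0.0001 -0.0018 -0.0012]
```

View pics/w2.png

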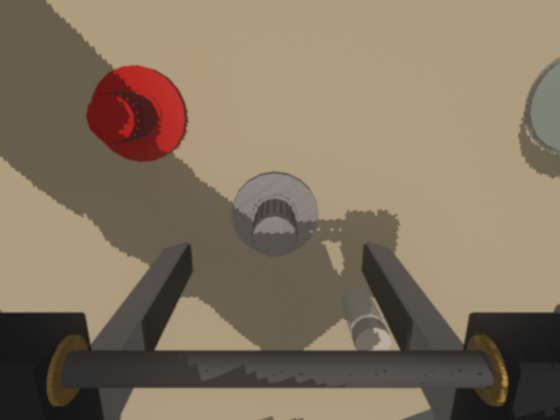

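The disc is at (275,214) and the knob top at (274,235), midway between the fingertips (about x=277).

Run:
```python
from h import *
from scipy.spatial.transform import Rotation as Ro
c=load('w2.png');im=c['image']
s=manip.read_state();q=s['tool_rot'];R=Ro.from_quat([*q[1:],q[0]]).as_matrix()
hs=cv2.cvtColor(im,cv2.COLOR_RGB2HSV)
m=np.zeros(im.shape[:2],np.uint8);m[165:262,225:325]=cv2.inRange(hs,np.array([0,0,50]),np.array([179,55,255]))[165:262,225:325]
k,_=cv2.findContours(m,cv2.RETR_EXTERNAL,cv2.CHAIN_APPROX_NONE);k=max(k,key=cv2.contourArea)
P=np.array([ray(c,u,v,.008)[:2] for u,v in k[:,0]],np.float32)
print(cv2.minEnclosingCircle(P),cv2.fitEllipse(P))
for n,u,v,z in [('disc',275,214,.008),('knobtop',274,235,.05)]:
    p=ray(c,u,v,z); print(n,p.round(4),'tool off mm',(R.T@(p-s['tcp_pos'])*1000).round(1))
```

```text
((0.5977057814598083, 0.24679598212242126), 0.0331241637468338) ((0.5971887111663818, 0.24668915569782257), (0.06280616670846939, 0.06459971517324448), 67.80512237548828)
disc [0.5964 0.2474 0.008 ] tool off mm [ 0.  -0.9 68.7]
knobtop [0.596  0.2471 0.05  ] tool off mm [-0.4 -1.1 26.7]
```

```bash
python3 -m crank '{"translation":[[0,-1,20],[0,-1,40],[0,-1,56],[0,-1,64],[0,-1,64],[0,-1,64]],"dr":[[0,0,0],[0,0,0],[0,0,0],[0,0,0],[0,0,0],[0,0,0]],"claw":[0.2,0.3,0.3,0.3,0.3,0.3]}' 20
python3 -c "
from h import *
s=manip.read_state();print(s['tcp_pos'],s['tool_rot'],s['wrist_force'],s['gripper_width'])"
```

```text
clock: 2.95
tcp_pos: [0.5962, 0.2466, 0.012]
tool_rot: [0.0, 0.821, 0.571, 0.0]
wrist_force: [-0.2, 0.1, 0.8]
gripper_width: 0.702
[0.59621124 0.2466289  0.01203333] [8.44218639e-05 8.20802795e-01 5.71211460e-01 4.82884496e-04] [-0.21121972  0.12443375  0.78001323] 0.7023317982989524
```

```bash
python3 -m crank '{"translation":[[0,0,0],[0,0,0],[0,0,0],[0,0,0],[0,0,0],[0,0,0],[0,0,0],[0,0,0]],"dr":[[0,0,0],[0,0,0],[0,0,0],[0,0,0],[0,0,0],[0,0,0],[0,0,0],[0,0,0]],"claw":[0.5,0.6,0.65,0.7,0.8,1,1,1]}' 50
python3 -c "
from h import *
snap('wrist','w3.png')
s=manip.read_state();print(s['tcp_pos'],s['tool_rot'],s['wrist_force'],s['gripper_width'])"
```

```text
clock: 3.75
tcp_pos: [0.5957, 0.2464, 0.0116]
tool_rot: [0.0, 0.821, 0.571, -0.0]
wrist_force: [0.0, -0.2, 2.5]
gripper_width: 0.291
[0.59567248 0.24636819 0.01157482] [-6.64620591e-06  8.20824475e-01  5.71180515e-01 -1.74786306e-05] [0.43256024 0.47862153 2.22728324] 0.291691263297145
```

View pics/w3.png

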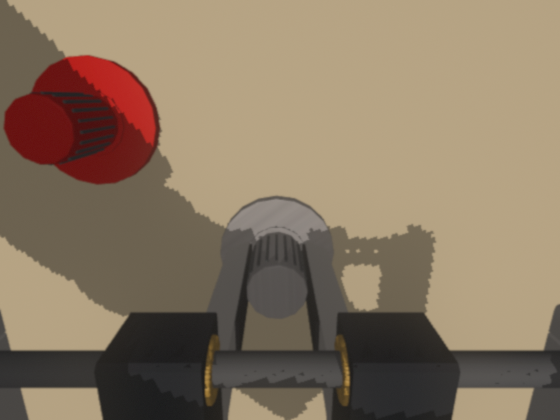

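Width 0.29 corresponds to 27.4 mm, so the knob is held. Lifting.

```bash
python3 -m crank '{"translation":[[0,0,-10],[0,0,-30],[0,0,-60],[0,0,-95],[0,0,-130],[0,0,-145],[0,0,-150],[0,0,-150]],"dr":[[0,0,0],[0,0,0],[0,0,0],[0,0,0],[0,0,0],[0,0,0],[0,0,0],[0,0,0]],"claw":[1,1,1,1,1,1,1,1]}' 55
python3 -c "
from h import *
snap('wrist','w4.png')
s=manip.read_state();print(s['tcp_pos'],s['tool_rot'],s['wrist_force'],s['torque'],s['gripper_width'])"
```

```text
clock: 4.6
tcp_pos: [0.5956, 0.2464, 0.1619]
tool_rot: [0.0, 0.821, 0.571, 0.0]
wrist_force: [0.5, 0.1, -2.3]
gripper_width: 0.292
[0.59498637 0.2461619  0.16079188] [-1.86218253e-04  8.20791722e-01  5.71227146e-01 -6.79306308e-04] [-0.51944579  0.33714852 -2.50078757] [0.01305039 0.0174154  0.02448598] 0.2921059423630918
```

View pics/w4.png

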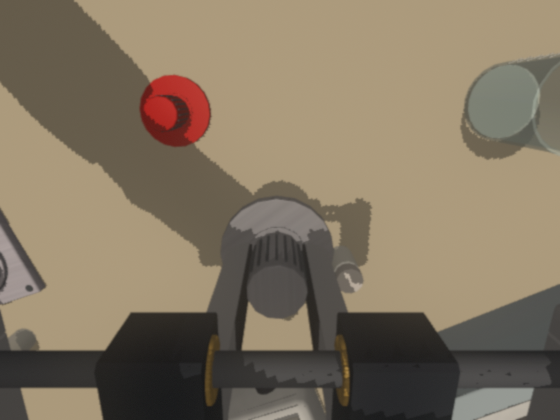

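The disc is off the bench and level in the grip (force about 2.4 N, disc rim top at row 197). I'll travel to a viewing stop beyond the mount.

```bash
python3 -m crank '{"translation":[[-10,5,0],[-30,15,0],[-60,30,0],[-95,48,0],[-130,65,0],[-165,83,0],[-200,100,0],[-235,118,0],[-270,135,0],[-305,153,0],[-340,170,0],[-365,183,0],[-380,190,0],[-387,194,0],[-387,194,0],[-387,194,0],[-387,194,0]],"dr":[[0,0,0],[0,0,0],[0,0,0],[0,0,0],[0,0,0],[0,0,0],[0,0,0],[0,0,0],[0,0,0],[0,0,0],[0,0,0],[0,0,0],[0,0,0],[0,0,0],[0,0,0],[0,0,0],[0,0,0]],"claw":[1,1,1,1,1,1,1,1,1,1,1,1,1,1,1,1,1]}' 55
python3 -c "
from h import *
snap('wrist','w5.png')
s=manip.read_state();print(s['tcp_pos'],s['tool_rot'],s['wrist_force'],s['torque'],s['gripper_width'],s['qpos'])"
```

```text
clock: 6.35
tcp_pos: [0.6434, -0.1813, 0.1614]
tool_rot: [-0.001, 0.82, 0.572, 0.0]
wrist_force: [-0.7, 0.6, -2.1]
gripper_width: 0.287
[ 0.64340252 -0.18159162  0.16149603] [-4.89994060e-04  8.20027641e-01  5.72323622e-01  3.15210148e-04] [-0.7127046   0.11078969 -2.44139539] [ 0.0339638  -0.00796488  0.0183559 ] 0.28895754418613917 [ 0.23045445  0.70032896  0.00576218  1.50504276 -0.00600331  0.93655139
  1.45709269]
```

View pics/w5.png

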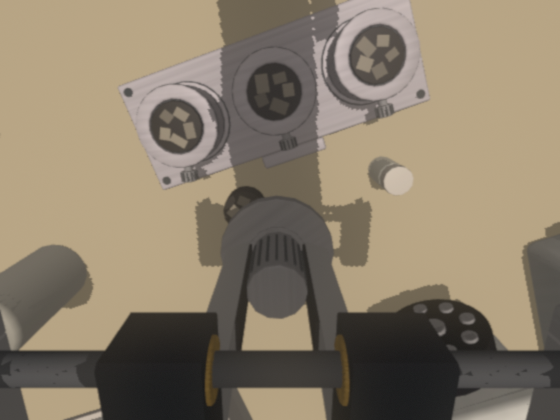

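The middle holder's mount is at (274,91) and its rim is centred near (274,90). The neighbours are at (176,126) and (377,54). Now I'll fit the circles, check which mount is proud, and locate the held disc's rim.

Run:
```python
from h import *
from scipy.spatial.transform import Rotation as Ro
c=load('w5.png');im=c['image']
cv2.imwrite('pics/w5c.png',cv2.resize(im[35:150,215:335,::-1],None,fx=5,fy=5,interpolation=cv2.INTER_CUBIC))
g=cv2.cvtColor(im,cv2.COLOR_RGB2GRAY)
s=manip.read_state();q=s['tool_rot'];R=Ro.from_quat([*q[1:],q[0]]).as_matrix()
hs=cv2.cvtColor(im,cv2.COLOR_RGB2HSV)
for n,(u,v),th in [('R',(176,126),90),('M',(274,91),62),('L',(377,54),90)]:
    m=np.zeros_like(g);cv2.circle(m,(u,v),36,255,-1)
    b=((g<th)&(m>0)).astype(np.uint8)
    b=cv2.morphologyEx(b,cv2.MORPH_CLOSE,np.ones((9,9)));b=cv2.morphologyEx(b,cv2.MORPH_OPEN,np.ones((7,7)))
    k,_=cv2.findContours(b,cv2.RETR_EXTERNAL,cv2.CHAIN_APPROX_NONE)
    for kk in k:
        if cv2.contourArea(kk)<800: continue
        e=cv2.fitEllipse(kk);print(n,e)
        for z in (.06,.07):
            p=ray(c,*e[0],z);P=np.array([ray(c,a,b_,z)[:2] for a,b_ in kk[:,0]],np.float32)
            print('  z',z,p.round(4),'diam',np.array(cv2.fitEllipse(P)[1]).round(4),'tool off',(R.T@(p-s['tcp_pos'])*1000).round(1))
# held disc upper arc
m=g.copy()
for u in range(230,330,10): 
    col=g[185:215,u].astype(int); print(u,185+np.argmax(np.abs(np.diff(col))),end='; ')
```

```text
R ((177.3079071044922, 125.0445785522461), (46.91154098510742, 55.381446838378906), 142.28443908691406)
  z 0.06 [ 0.5593 -0.2306  0.06  ] diam [0.0374 0.0406] tool off [-75.1 -62.  101.4]
  z 0.07 [ 0.5596 -0.2278  0.07  ] diam [0.036  0.0392] tool off [-72.3 -62.7  91.4]
L ((385.7015380859375, 49.76994705200195), (33.75703048706055, 54.3734130859375), 146.71908569335938)
  z 0.06 [ 0.5629 -0.0653  0.06  ] diam [0.023  0.0393] tool off [  81.3 -115.6  101.6]
  z 0.07 [ 0.5631 -0.0684  0.07  ] diam [0.0221 0.0379] tool off [  78.4 -114.4   91.6]
230 193; 240 186; 250 186; 260 191; 270 196; 280 195; 290 197; 300 200; 310 205; 320 186;
```

View pics/w5c.png

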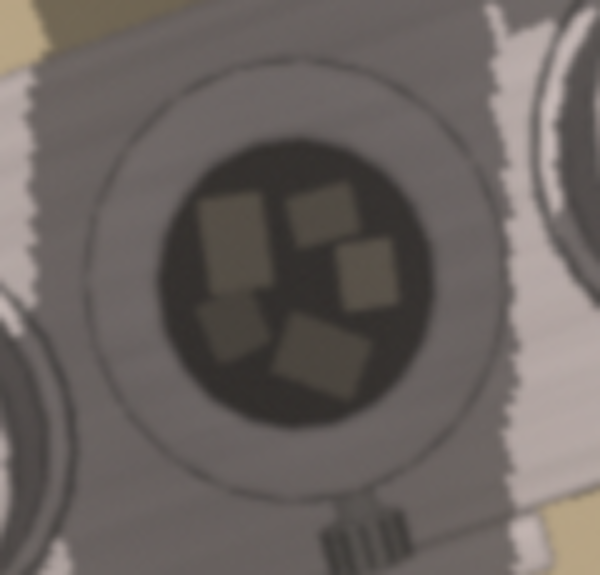

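Run:
```python
from h import *
for f in ['w4.png','w5.png']:
    im=cv2.imread('pics/'+f); cv2.imwrite('pics/c'+f,np.clip(1.5*cv2.resize(im[185:325,205:350],None,fx=4,fy=4,interpolation=cv2.INTER_CUBIC),0,255).astype(np.uint8))
```

```text
(no output)
```

View pics/cw4.png

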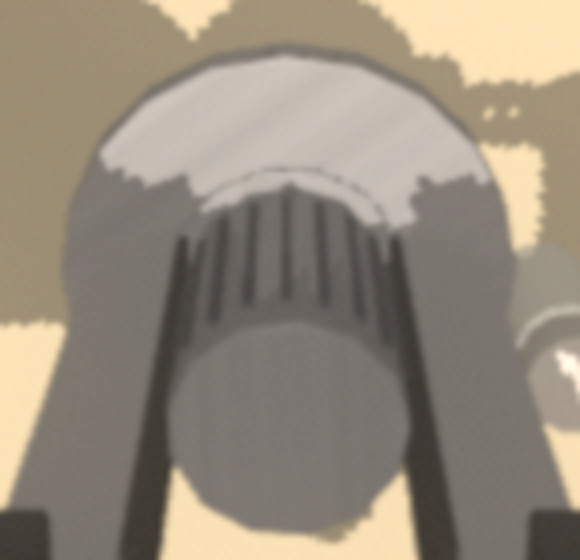

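View pics/cw5.png

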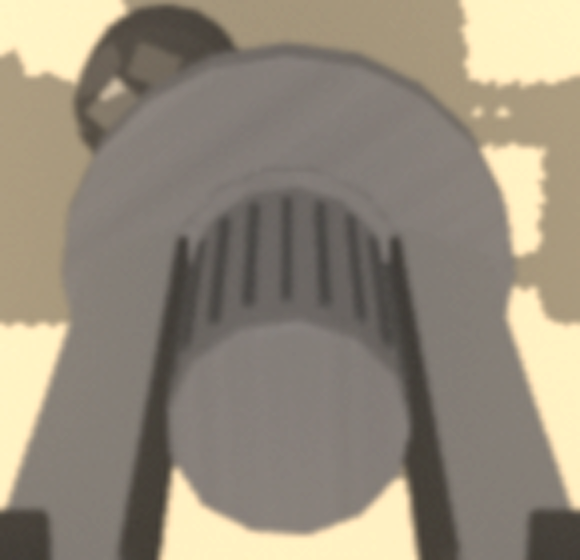

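Run:
```python
from h import *
from scipy.spatial.transform import Rotation as Ro
c=load('w5.png')
s=manip.read_state();q=s['tool_rot'];R=Ro.from_quat([*q[1:],q[0]]).as_matrix()
t=s['tcp_pos'];ub=t[2]-.0116
for n,u,v,z in [('disc near edge(+32)',276.75,199.2,ub+.008),('underside edge(+32)',276.75,196.2,ub),('knob foot near(+14)',276.75,227,ub+.008),('knob top',277,291.75,ub+.05),('rim',274.4,91.0,.06),('mount',274.3,91.7,.07)]:
    p=ray(c,u,v,z);print(n,p.round(4),(R.T@(p-t)*1000).round(1))
```

```text
disc near edge(+32) [ 0.6155 -0.1697  0.1579] [  1.6 -30.3   3.6]
underside edge(+32) [ 0.616  -0.1698  0.1499] [  1.6 -29.7  11.6]
knob foot near(+14) [ 0.6304 -0.1751  0.1579] [  1.6 -14.5   3.6]
knob top [ 0.6446 -0.1804  0.1999] [  1.6   0.7 -38.4]
rim [ 0.5618 -0.1515  0.06  ] [ -0.  -87.  101.5]
mount [ 0.5624 -0.1518  0.07  ] [ -0.  -86.3  91.5]
```

```bash
python3 -m crank '{"translation":[[0,-10,0],[-1,-30,0],[-1,-55,0],[-1.5,-75,0],[-1.5,-87.5,5],[-1.5,-87.5,20],[-1.5,-87.5,40],[-1.5,-87.5,58],[-1.5,-87.5,68],[-1.5,-87.5,70],[-1.5,-87.5,70],[-1.5,-87.5,70]],"dr":[[0,0,0],[0,0,0],[0,0,0],[0,0,0],[0,0,0],[0,0,0],[0,0,0],[0,0,0],[0,0,0],[0,0,0],[0,0,0],[0,0,0]],"claw":[1,1,1,1,1,1,1,1,1,1,1,1]}' 55
python3 -c "
from h import *
snap('wrist','w6.png');snap('scene','s6.png');snap('top','t6.png')
s=manip.read_state();print(s['tcp_pos'],s['tool_rot'],s['wrist_force'],s['torque'],s['gripper_width'])
for a,b,f in [('w6.png',(170,180,370,330),'cw6.png'),('s6.png',(150,190,290,300),'cs6.png'),('t6.png',(285,140,395,225),'ct6.png')]:
    im=cv2.imread('pics/'+a);x0,y0,x1,y1=b
    cv2.imwrite('pics/'+f,np.clip(1.6*cv2.resize(im[y0:y1,x0:x1],None,fx=4 if a[0]=='w' else 5,fy=4 if a[0]=='w' else 5,interpolation=cv2.INTER_CUBIC),0,255).astype(np.uint8))
"
```

```text
clock: 7.6
tcp_pos: [0.5613, -0.1549, 0.0923]
tool_rot: [0.001, 0.821, 0.571, 0.001]
wrist_force: [0.5, 0.4, -2.3]
gripper_width: 0.29
[ 0.56109042 -0.15501197  0.09219596] [4.97139576e-04 8.20800517e-01 5.71214553e-01 4.44200304e-04] [ 0.64773277  0.66011911 -2.53274961] [-0.04814834  0.01851555 -0.00380182] 0.28862105871922494
```

View pics/cw6.png

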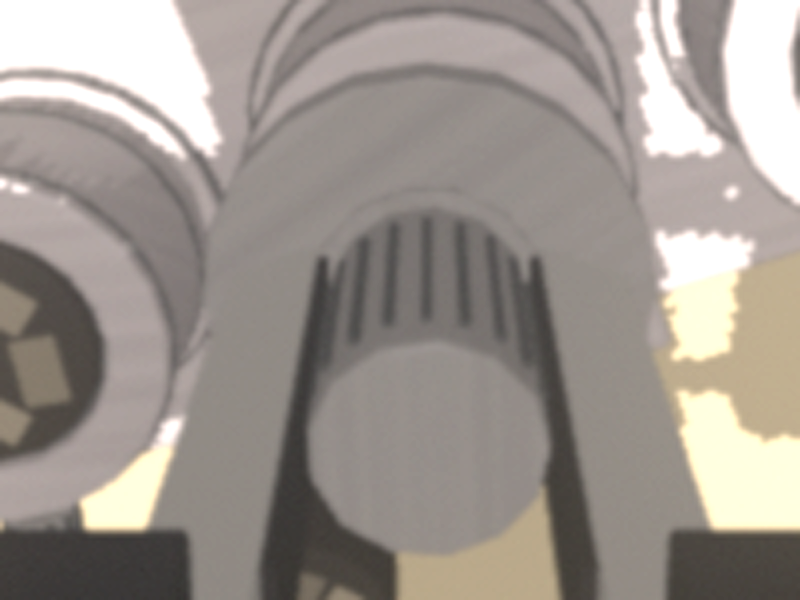

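View pics/cs6.png

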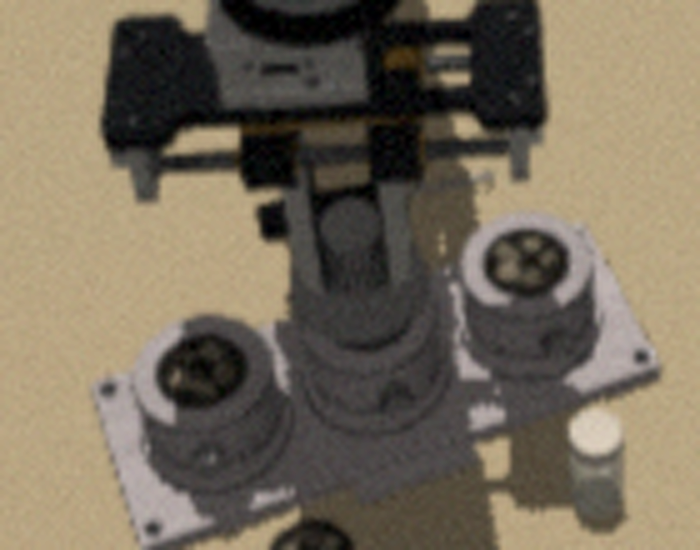

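View pics/w6.png

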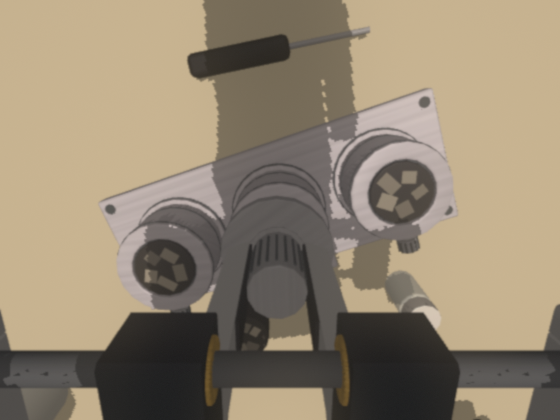

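The wrist view shows the rim's near edge apex at about (278,183) and the disc's underside edge at about (276,196.5). Now for the relative offset, using the neighbour holders as well: (164,267) and (403,190).

```bash
python3 - <<'E'
from h import *
from scipy.spatial.transform import Rotation as Ro
c=load('w6.png');s=manip.read_state();q=s['tool_rot'];R=Ro.from_quat([*q[1:],q[0]]).as_matrix()
t=s['tcp_pos'];ub=t[2]-.0116
T=lambda u,v,z:(R.T@(ray(c,u,v,z)-t)*1000).round(1)
print('rim near apex',T(278,183,.06),'disc under apex',T(276.3,196.5,ub),'top edge',T(276.3,198,ub+.008),'knobtop',T(277,292,ub+.05),'foot',T(276.5,227.5,ub+.008))
im=c['image'];cv2.imwrite('pics/n6.png',np.clip(1.3*cv2.resize(np.hstack([im[195:315,110:225,::-1],im[125:245,340:465,::-1]]),None,fx=3.3,fy=3.3,interpolation=cv2.INTER_CUBIC),0,255).astype(np.uint8))
# predicted rim & disc underside circles overlay using rim centre guess from w5
E
python3 - <<'E'
from h import *
im=cv2.imread('pics/w6.png')[170:260,225:330]
cv2.imwrite('pics/z6.png',np.clip(1.4*cv2.resize(im,None,fx=6.5,fy=6.5,interpolation=cv2.INTER_CUBIC),0,255).astype(np.uint8))
E
```

```text
rim near apex [  2.3 -32.1  32.2] disc under apex [  1.3 -29.2  11.6] top edge [  1.3 -30.6   3.6] knobtop [  1.6   1.2 -38.4] foot [  1.4 -13.8   3.6]
```

View pics/n6.png

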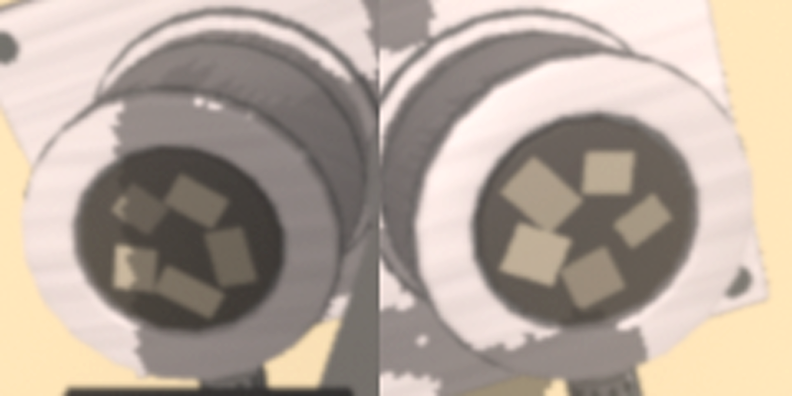

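View pics/z6.png

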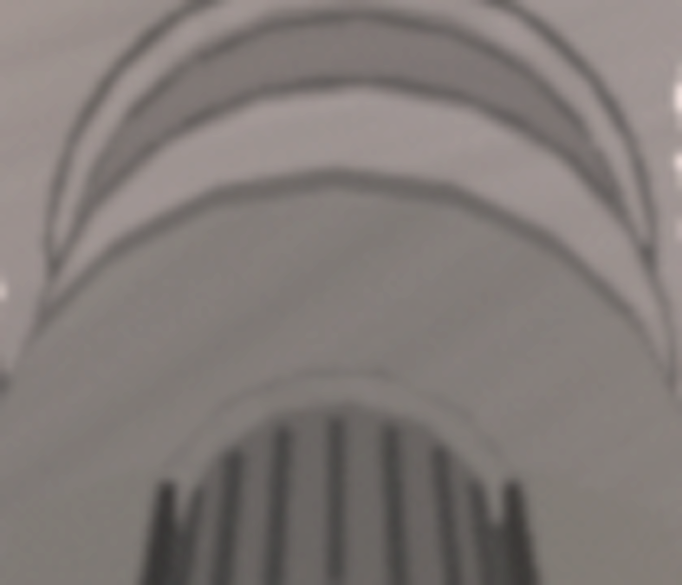

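Run:
```python
from h import *
from scipy.spatial.transform import Rotation as Ro
c=load('w6.png');s=manip.read_state();q=s['tool_rot'];R=Ro.from_quat([*q[1:],q[0]]).as_matrix()
t=s['tcp_pos'];ub=t[2]-.0116
T=lambda u,v,z:(R.T@(ray(c,u,v,z)-t)*1000)
a=T(165.2,265.9,.06);b=T(401.8,190.5,.06);print(a,b,(a+b)/2,np.linalg.norm(a-b))
def circ(pts,z,off,k,r):
    P=np.array([T(off[0]+x/k,off[1]+y/k,z)[:2] for x,y in pts])
    from scipy.optimize import least_squares
    f=least_squares(lambda p:np.hypot(*(P-p).T)-r,[0,0]);return f.x.round(2),np.abs(f.fun).max().round(2)
print('rim',circ([(85,205),(150,145),(260,95),(355,80),(465,98),(560,150),(620,205)],.06,(225,170),6.5,32))
print('disc under',circ([(40,310),(115,240),(210,190),(340,170),(455,186),(550,236),(640,320)],ub,(225,170),6.5,32))
```

```text
[-71.63004653  23.64894244  32.21574226] [ 78.36716869 -27.24788042  32.17256409] [ 3.36856108 -1.79946899 32.19415318] 158.39713701951123
rim (array([ 3.06, -0.52]), np.float64(0.26))
disc under (array([1.48, 2.43]), np.float64(0.22))
```

```bash
python3 -m crank '{"translation":[[1,-1.5,2],[1.6,-2.6,5],[1.6,-2.6,7],[1.6,-2.6,7],[1.6,-2.6,7]],"dr":[[0,0,0],[0,0,0],[0,0,0],[0,0,0],[0,0,0]],"claw":[1,1,1,1,1]}' 55
python3 - <<'E'
from h import *
snap('wrist','w7.png');snap('scene','s7.png');snap('top','t7.png')
s=manip.read_state();print(s['tcp_pos'],s['tool_rot'],s['wrist_force'],s['torque'],s['gripper_width'])
im=cv2.imread('pics/w7.png')[170:260,225:330]
cv2.imwrite('pics/z7.png',np.clip(1.4*cv2.resize(im,None,fx=6.5,fy=6.5,interpolation=cv2.INTER_CUBIC),0,255).astype(np.uint8))
im=cv2.imread('pics/s7.png')[225:280,195:255]
cv2.imwrite('pics/zs7.png',np.clip(2.2*cv2.resize(im,None,fx=10,fy=10,interpolation=cv2.INTER_CUBIC),0,255).astype(np.uint8))
E
```

```text
clock: 8.25
tcp_pos: [0.5586, -0.1525, 0.0843]
tool_rot: [-0.0, 0.821, 0.571, -0.0]
wrist_force: [-0.0, 0.0, -2.7]
gripper_width: 0.286
[ 0.5587663  -0.15256383  0.0844889 ] [4.87192261e-05 8.20828929e-01 5.71174111e-01 3.41516006e-05] [-7.06638342e-01  1.56477089e-03 -2.91168906e+00] [-0.07742453 -0.01323423  0.0344107 ] 0.2917637532402097
```

View pics/z7.png

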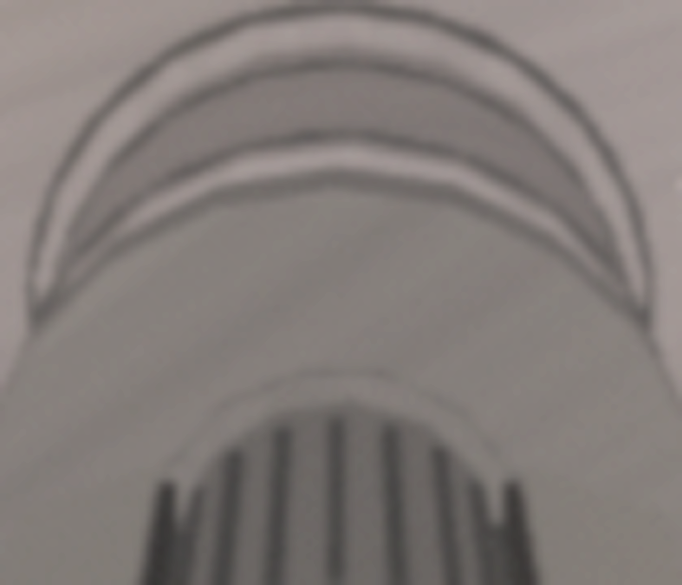

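View pics/zs7.png

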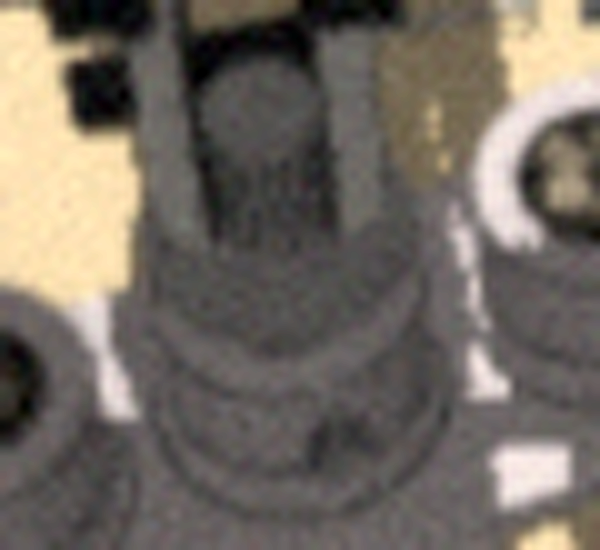

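The wrist view shows the rim arc and disc arc sharing a centre column (both about x=277.4). The scene view shows the disc sitting over the middle holder with the rim showing in front. Refit.

Run:
```python
from h import *
from scipy.spatial.transform import Rotation as Ro
from scipy.optimize import least_squares
c=load('w7.png');s=manip.read_state();q=s['tool_rot'];R=Ro.from_quat([*q[1:],q[0]]).as_matrix()
t=s['tcp_pos'];ub=t[2]-.0116
T=lambda u,v,z:(R.T@(ray(c,u,v,z)-t)*1000)
def circ(pts,z,off,k,r):
    P=np.array([T(off[0]+x/k,off[1]+y/k,z)[:2] for x,y in pts])
    f=least_squares(lambda p:np.hypot(*(P-p).T)-r,[0,0]);return f.x.round(2),np.abs(f.fun).max().round(2)
print('rim',circ([(75,255),(140,192),(220,150),(342,132),(460,150),(540,192),(612,260)],.06,(225,170),6.5,32))
print('disc under',circ([(40,315),(115,240),(210,192),(340,170),(455,186),(550,236),(640,320)],ub,(225,170),6.5,32))
# scene: project disc underside near edge / rim
c=load('s7.png')
d=-c['R'].T@c['t']-np.array([.56,-.153,.06]);d=d[:2]/np.linalg.norm(d[:2]);print('cam dir',d)
# scene front apexes (crop/10 + off)
pr=lambda x,y,z:ray(c,195+x/10,225+y/10,z)[:2]
print('disc top front',pr(285,358,ub+.008)-.032*d,'rim front',pr(293,392,.06)-.032*d)
for z,cen in [(ub,t[:2]),(.06,t[:2])]: print(z,(proj(c,[*(cen+.032*d),z])-[195,225])*10)
```

```text
rim (array([1.74, 2.09]), np.float64(0.21))
disc under (array([1.43, 2.13]), np.float64(0.17))
cam dir [ 0.97356036 -0.22842993]
disc top front [ 0.56598185 -0.15633503] rim front [ 0.56082783 -0.15448188]
0.07288890380611737 [292.90035248 349.45244386]
0.06 [297.78688303 382.43787577]
```

Disc and rim are concentric to about 0.3 mm in the wrist view. Starting the press in small steps.

```bash
python3 -m crank '{"translation":[[0,0,1],[0,0,3],[0,0,5],[0,0,7],[0,0,8],[0,0,9],[0,0,9],[0,0,9]],"dr":[[0,0,0],[0,0,0],[0,0,0],[0,0,0],[0,0,0],[0,0,0],[0,0,0],[0,0,0]],"claw":[1,1,1,1,1,1,1,1]}' 60
python3 -c "
from h import *
s=manip.read_state();print(s['tcp_pos'],s['tool_rot'],s['wrist_force'],s['torque'],s['gripper_width'])"
```

```text
clock: 9.2
tcp_pos: [0.5589, -0.1526, 0.0759]
tool_rot: [0.0, 0.821, 0.571, 0.0]
wrist_force: [-1.5, 0.3, 5.4]
gripper_width: 0.29
[ 0.55893976 -0.15255455  0.07593131] [2.25404814e-04 8.20795490e-01 5.71222087e-01 1.97751539e-04] [-1.45354347  0.30283036  5.38503565] [ 0.01779584  0.31078695 -0.00197925] 0.2899822058478227
```

```bash
python3 -m crank '{"translation":[[0,0,1],[0,0,2],[0,0,3],[0,0,4],[0,0,4.5],[0,0,4.5],[0,0,4.5]],"dr":[[0,0,0],[0,0,0],[0,0,0],[0,0,0],[0,0,0],[0,0,0],[0,0,0]],"claw":[1,1,1,1,1,1,1]}' 60
python3 -c "
from h import *
s=manip.read_state();print(s['tcp_pos'],s['tool_rot'],s['wrist_force'],s['torque'],s['gripper_width'])"
```

```text
clock: 9.9
tcp_pos: [0.5589, -0.1526, 0.0717]
tool_rot: [0.0, 0.821, 0.571, 0.0]
wrist_force: [-2.2, 1.6, 7.8]
gripper_width: 0.288
[ 0.55892275 -0.15256873  0.07171466] [2.53238861e-04 8.20809024e-01 5.71202621e-01 2.17836798e-04] [-2.17803686  1.58200441  7.78923659] [ 0.14019199  0.55118082 -0.06035473] 0.2883336364570475
```

```bash
python3 -m crank '{"translation":[[0,0,0.4],[0,0,0.8],[0,0,0.8],[0,0,0.8]],"dr":[[0,0,0],[0,0,0],[0,0,0],[0,0,0]],"claw":[1,1,1,1]}' 60
python3 -c "
from h import *
s=manip.read_state();print(s['tcp_pos'],s['tool_rot'],s['wrist_force'],s['torque'],s['gripper_width'])"
```

```text
clock: 10.3
tcp_pos: [0.5589, -0.1526, 0.0715]
tool_rot: [0.0, 0.821, 0.571, 0.0]
wrist_force: [-2.8, -0.1, 12.3]
gripper_width: 0.289
[ 0.5589152  -0.15255079  0.07151513] [3.02163299e-04 8.20807106e-01 5.71205329e-01 2.76394105e-04] [-2.84106198 -0.07785733 12.30558815] [0.21012281 0.76697169 0.05158336] 0.2892728740001908
```

Hard stop reached: z moved only 0.2 mm for 0.8 mm commanded. Going a bit firmer, towards about 18 N.

```bash
python3 -m crank '{"translation":[[0,0,0.4],[0,0,0.8],[0,0,0.8],[0,0,0.8]],"dr":[[0,0,0],[0,0,0],[0,0,0],[0,0,0]],"claw":[1,1,1,1]}' 60
python3 - <<'E'
from h import *
s=manip.read_state();print(s['tcp_pos'],s['tool_rot'],s['wrist_force'],s['torque'],s['gripper_width'])
snap('wrist','w8.png');snap('scene','s8.png')
s=manip.read_state();print(s['tcp_pos'],s['wrist_force'],s['torque'])
im=cv2.imread('pics/w8.png')[170:260,225:330]
cv2.imwrite('pics/z8.png',np.clip(1.4*cv2.resize(im,None,fx=6.5,fy=6.5,interpolation=cv2.INTER_CUBIC),0,255).astype(np.uint8))
im=cv2.imread('pics/s8.png')[225:280,195:255]
cv2.imwrite('pics/zs8.png',np.clip(2.2*cv2.resize(im,None,fx=10,fy=10,interpolation=cv2.INTER_CUBIC),0,255).astype(np.uint8))
E
```

```text
clock: 10.7
tcp_pos: [0.5589, -0.1525, 0.0715]
tool_rot: [0.0, 0.821, 0.571, 0.0]
wrist_force: [-4.6, 1.2, 18.9]
gripper_width: 0.292
[ 0.55889434 -0.15254293  0.07147304] [3.46117126e-04 8.20810259e-01 5.71200746e-01 3.27635384e-04] [-4.63190482  1.15847025 18.85818036] [0.26972167 1.23432107 0.00178496] 0.2916803309235
[ 0.55897162 -0.15255676  0.07149661] [-4.62287921  1.55989591 18.8250823 ] [0.25296536 1.20350479 0.00668526]
```

View pics/z8.png

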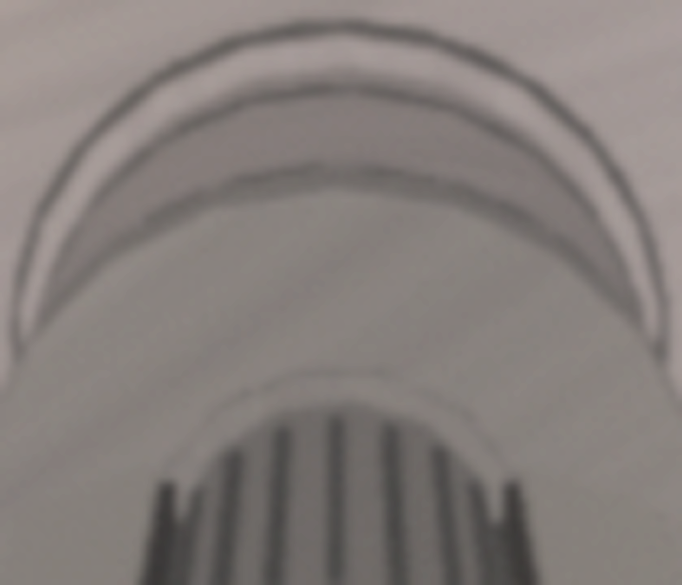

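View pics/zs8.png

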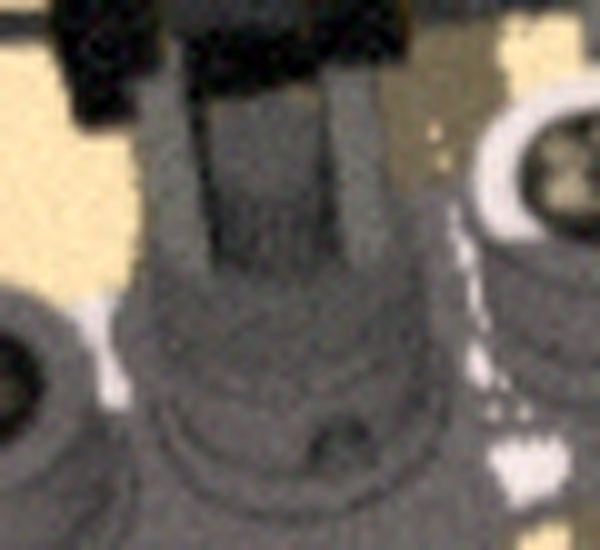

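The disc looks seated: in the wrist view its edge meets the rim arc all along at about (277,197). z hasn't changed from 12 to 19 N. I'll trim the small sideways load (about -4.6 N in x) so the push is straight down.

```bash
python3 -m crank '{"translation":[[0,-0.2,0],[0,-0.4,0],[0,-0.4,0],[0,-0.4,0]],"dr":[[0,0,0],[0,0,0],[0,0,0],[0,0,0]],"claw":[1,1,1,1]}' 60
python3 - <<'E'
from h import *
s=manip.read_state();print(s['tcp_pos'],s['tool_rot'],s['wrist_force'],s['torque'],s['gripper_width'])
E
```

```text
clock: 11.2
tcp_pos: [0.5589, -0.1526, 0.0715]
tool_rot: [0.001, 0.821, 0.571, 0.001]
wrist_force: [-4.9, 1.7, 17.5]
gripper_width: 0.29
[ 0.55893914 -0.15255322  0.07150145] [6.87036261e-04 8.20808831e-01 5.71202286e-01 5.82050665e-04] [-4.85678473  1.6503219  17.54105568] [ 0.16642663  1.06153596 -0.01986722] 0.29018460379703914
```

```bash
python3 -m crank '{"translation":[[0,0.4,0],[0,0.4,0],[0,0.4,0],[0,0.4,0]],"dr":[[0,0,0],[0,0,0],[0,0,0],[0,0,0]],"claw":[1,1,1,1]}' 60
python3 - <<'E'
from h import *
from scipy.spatial.transform import Rotation as Ro
s=manip.read_state();print(s['tcp_pos'],s['wrist_force'],s['torque'],s['gripper_width'])
q=s['tool_rot'];R=Ro.from_quat([*q[1:],q[0]]).as_matrix();print('tool z world',R[:,2],'in tool tilt',R.T@[0,0,-1])
E
```

```text
clock: 11.6
tcp_pos: [0.5589, -0.1526, 0.0715]
tool_rot: [0.0, 0.821, 0.571, 0.0]
wrist_force: [-3.9, 1.6, 18.5]
gripper_width: 0.291
[ 0.55892152 -0.15259183  0.07148573] [-3.86626359  1.61197135 18.53497568] [0.22534798 1.15664342 0.03145127] 0.29112703029750664
tool z world [ 1.01778769e-03 -2.77310547e-04 -9.99999444e-01] in tool tilt [-9.36036461e-05 -1.05072892e-03  9.99999444e-01]
```

The trim changed little, so I put it back. Tilt is 0.06° and the push is steady. One last look before handing in.

Run:
```python
from h import *
snap('scene','s9.png');a=load('s9.png');
b=load('top0.png');c=snap('top','t9.png')
s=manip.read_state();print(s['clock'],s['tcp_pos'],s['wrist_force'],s['gripper_width'])
```

```text
11.7 [ 0.55894225 -0.15257444  0.07147835] [-4.45497464  1.40562355 18.46281279] 0.28895706236934665
```

View pics/s9.png

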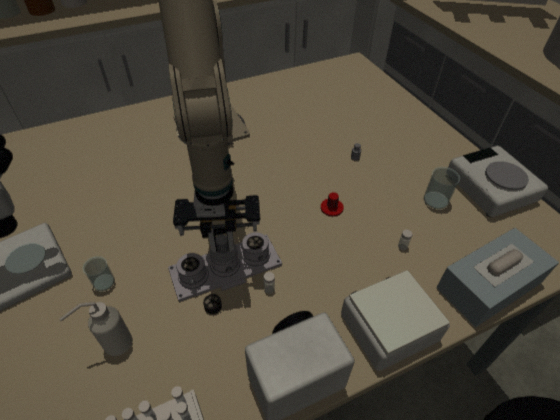

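The scene shows the disc held down on the middle holder at (224,258). The bystanders are where they started: red disc (332,205), vials (405,240) and (269,282), spare mount (212,303), weight (356,152).

```bash
python3 -c "
from rig import job_done
print(job_done())"
```

```text
the job is handed in; nothing more can be done
None
```

The grey steel levelling disc is down on the rim of the middle holder, the one with the proud mount. The gripper still holds the knob at the 60 N setting. I handed the job in at about 11.7 s.

- **Centring:** just before pressing, the wrist camera put the disc and rim centres within about 0.3 mm of each other. An earlier fit had shown about 3 mm of error, which I corrected before pressing.
- **Fully home:** the height stopped changing (TCP z = 71.5 mm) while the wrist force rose from 12 to 19 N, so the disc is on the hard stop. The disc's underside works out at about 60 mm, level with the rim. The tool is tilted only 0.06°, and the wrist view shows the disc meeting the rim along the part of the edge it can see.
- **Push:** the wrist force is about 18.5 N down, or about 21 N on the holder with the disc's weight.
- **Not perfect:** a sideways force of about 4 to 5 N in x remained at the wrist. Trimming it did nothing useful, so I put it back. The scene camera is too coarse to confirm the centring better than a few mm.
- **Everything else:** by eye in the last scene picture, the bystanders stand where they started. The hex driver is partly hidden by the gripper there. I took a last top picture but did not compare it.

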